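Run the food processor at low speed with its pusher

ROBOT

A 6-joint arm with a two-finger parallel gripper is mounted at the origin on the work surface. World frame = base frame: x ahead of the robot, y to its left, z up, the work surface at z = 0. Lengths are in m, angles in degrees, forces in N, time in s.
With the tool pointing down it reaches from about 0.25 to 0.725 m from the base axis. Payload 9.7 kg.
Tool frame: the origin (TCP) lies at the very end of the fingers, on their centre line; the grasp point (between the pads) lies 19 mm behind it; x points along the fingers, z is the direction in which the jaws open and shut, and the axes are right-handed (so a half turn about x gives the same grasp; the last joint's range is limited). The gripper opens to 85 mm and grips with 20 to 120 N. Pads are 22 mm wide; open, the fingers measure 114 mm over their backs; the gripper's body (76 mm by 85 mm) begins 54 mm behind the grasp point. The pads swing forward as they close: fully open they stand 13 mm farther back than shut.
Start: joints at [64.114, 4.979, 10.078, 95.1, 0, 90], TCP at [0.24, 0.495, 0.231] pointing down, gripper open.
Joint ranges: [-179.16, 179.16], [-48.56, 103.87], [-65.8, 70.77], [-126.05, 130.52], [-82.76, 87.17], [-180, 180]. Speed limits (degrees/s): [127.2, 127.2, 147.25, 180, 180, 180].

INTERFACE

Orientations are given as [roll, pitch, yaw] about the fixed x, y, z axes, in that order (R = Rz(yaw) Ry(pitch) Rx(roll)).
In Python, from workcell import sensors, vision, job_done gives the robot as it stands.
- The arm moves only by the tool carry_out, never from a script. Its argument "increments" is a list of rows, each a list of 7 numbers: the turn, a rotation vector about the tool's x, y, z in degrees, then the shift along the tool's x, y, z in mm, then the opening in per cent of the stroke, from 0 (shut) to 100 (fully open). A call has 1 to 12 rows; each row shifts and turns the commanded pose from where the row before left it, along the tool's axes as they then stand; what a row does not reach is not made up. A row lasts 1/8 s, in which the tool goes at most 62.5 mm and 10.7 degrees, less where a joint would pass 70% of its speed; a pose out of reach is approached as far as the arm can. A call is refused whole if a number of a shift passes 62.5 or a number of a turn 10.7, either way. A call with a gripper value outside its range is refused whole. The fingers move at their own pace and stop on an object; "squeeze" is the grip in N (left out, the last holds). Time passes only in rows, so rows that do not move let the fingers close. It gives the time, the measured TCP pose, the force and the opening at its end, in the units of the state.
- sensors.get_obs(): the state, without advancing time (a new reading comes with each control period).
- vision.camera(name): name is "scene" or "side" or "wrist"; returns the picture (420x560x3 uint8, red, green, blue); there is no depth.
- vision.calibration(name): a dict with "camera_matrix" (3x3 intrinsics, pixels), "extrinsics" (4x4, takes a point from world to camera coordinates); the wrist camera has in their place "mount" (4x4, takes a point from camera to tool coordinates, whose origin is the TCP and whose axes are the tool frame's). Camera axes: x right, y up, looking along -z (the intrinsics and any distortion apply to the point x, -y, -z); pixel columns grow to the right and rows downward; lengths in m; the calibration is good to about 2 mm. A picture is of the moment at which its call begins: read the wrist's pose just before it. calibration takes no time and is no camera call.
- job_done(): hands the job in, once; it reports no verdict.
The state is a dict: "time": time; "q": joint angles; "qd": joint speeds; "joint_efforts": joint torques, N m; "ee_pos": TCP position; "tcp_rot": TCP orientation; "wrist_force": force on the tool from outside, world axes, zero at the start; "torque": the same for the moment, N m; "opening": finger opening in m.
Only numpy, scipy, OpenCV 4.12 (cv2) and the standard library are available. Lean on these libraries where they do the work, as an engineer would, in place of code of your own. Each camera call takes 0.05 s, during which the arm holds its last target.

TASK

Pull the wooden pusher (the utensil with the plain round knob) straight up out of the white caddy, lower it foot first into the clear feed tube of the food processor, and use it to press the sprung plate inside halfway down, which is when the steel indicator pin beside the tube is level with the fixed grey post next to it: that is low speed. Keep the plate there for two seconds and finish while still gripping the pusher and holding the plate half pressed; never press it right down to its stop (that is turbo), press only with the pusher, and leave the other two utensils and everything else standing where they are.

Things in the scene. Friction and masses are not known exactly. Their poses are not given: they have to be found in the camera images.
- pusher: plain light wood pusher, 150 mm long, 70 to 120 g: round shaft of 22 mm diameter, 120 mm long, topped by a plain cylindrical knob 32 mm in diameter, 30 mm high. Origin at the centre of the foot's end face, z along the shaft to the knob. It starts upright (leaning up to 3 degrees) in any one of the caddy's three sockets, so that the knob spans 135 to 165 mm above the worktop.
- pusher_head (a point): centre of the pusher's knob, 135 mm above the centre of its foot along the shaft: the place to grip
- caddy: utensil caddy, fixed: solid white ceramic block 66 mm (its x) by 170 mm (its y) by 100 mm high, with three round upright sockets, 25 mm in diameter and 85 mm deep, in a row at y = -50, 0 and +50 mm. Origin under its centre on the worktop, z up. Place and yaw vary; it may be left or right of the processor.
- spoon: small spoon standing in the caddy in another socket, same wood, 20 mm shaft and a flat paddle 8 x 32 x 50 mm on top, top 175 mm above the worktop; origin at the centre of its foot, z along the shaft. To be left there.
- dipper: honey dipper standing in the caddy in another socket, same wood, 20 mm shaft and a ribbed ball 29 mm in diameter on top, top 147 mm above the worktop; origin at the centre of its foot, z along the shaft. To be left there.
- processor: compact food processor, fixed: steel base 170 x 160 x 58 mm, clear bowl of 72 mm radius up to 115 mm, grey lid to 125 mm above the worktop, and from the lid's centre a clear upright feed tube whose mouth is 170 mm above the worktop. Origin under its centre, below the feed tube, z up. Its place and yaw vary.
- tube_mouth (a point): centre of the feed tube's mouth, 170 mm above the worktop, z up. Bore 32 mm in diameter, flaring to 46 mm over the top 14 mm; 54 mm outside at the mouth. The pusher's knob stays outside: its underside is 35 mm above the mouth when the foot touches the plate at rest, 25 mm at half press, 15 mm at the stop.
- plate_top (a point): centre of the top face of the sprung round steel plate (28 mm diameter) inside the feed tube, 85 mm below the mouth when not pressed; it moves down with the plate
- pin_top (a point): top of the steel indicator pin, 8 mm in diameter, upright beside the tube, 36 mm from the tube's axis on the processor's +x side; it is fixed to the plate and moves down with it: 155 mm above the worktop at rest, 145 mm at half press, 135 mm at the stop
- post_top (a point): top of the fixed grey post, 12 mm in diameter, that stands beside the pin (16 mm towards the processor's +y), 145 mm above the worktop: the pin is level with it at half press
- plate (a joint): travel of the sprung plate in m: 0 = not pressed, 0.010 = halfway (low speed, pin level with post), 0.020 = at its stop. The spring pushes back with 3 N at the start of the travel, 6.5 N halfway and 10 N at the stop, and returns the plate to 0 when let go; the pusher's own weight does not move it.
- mill: small dark wood salt mill, 44 mm in diameter, 122 mm tall, loose; origin under its centre. Bystander.
- ramekin: white ramekin, 84 mm in diameter, 45 mm tall, loose; origin under its centre. Bystander.
- mug_a: white mug, 84 mm in diameter, 90 mm tall, loose, on a wooden chopping board 18 mm thick at the right side of the worktop; origin under its centre. Bystander.
- mug_b: a second white mug like the first, beside it on the board. Bystander.
- pasta_jar: storage jar, 90 mm in diameter, 150 mm tall, loose, at the back of the worktop; origin under its centre. Bystander.
- cafetiere: cafetiere, 94 mm in diameter, 196 mm tall, with a side handle, loose, at the back of the worktop; origin under its centre. Bystander. Also at the sides and back stand a fixed toaster (left) and kettle (back left), up to 220 mm tall.
Mind the look-alikes: they are no part of the job. What is shaped like the dipper but blue, orange or red is not meant.

How it is judged (in metres and radians):
On the way, in this order (a step that is already met when the one before it is completed fails the run):
1. the pusher is gripped and pulled clear of the caddy: its foot is above the caddy's top (z of pusher in the frame of caddy above 0.105 m and contact force between the fingers and pusher above 1 N and angle between pusher's own z axis and vertical below 0.5 rad), for 0.1 s.
2. the pusher's foot is at least 30 mm down in the feed tube, upright (horizontal distance between pusher and tube_mouth below 0.012 m and z of pusher in the frame of tube_mouth below -0.03 m and angle between pusher's own z axis and vertical below 0.2 rad), for 0.1 s.
3. the plate is kept half pressed (10 mm, give or take 4 mm) with the gripped pusher for a good second and a half (all of step 2 and value of joint plate between 0.006 and 0.014 m and z of pusher in the frame of plate_top below 0.004 m and contact force between the fingers and pusher above 1 N and contact force between the fingers and processor below 0.5 N), for 1.5 s.
At the end, for the whole second after the job is handed in: The gripped pusher stands upright in the feed tube, its foot on the plate, which is held still at 10 mm of travel, give or take 4 mm; the fingers do not touch the processor; spoon, dipper and all bystanders stand upright within 30 mm of where they began (all of step 3 and velocity of joint plate between -0.01 and 0.01 m/s and linear speed of pusher below 0.02 m/s and distance of each of mill, ramekin, mug_a, mug_b, pasta_jar, cafetiere, spoon, dipper from where it was at the start of the episode below 0.03 m and angle between each of mill, ramekin, mug_a, mug_b, pasta_jar, cafetiere, spoon, dipper's own z axis and vertical below 0.2 rad); the arm keeps its last pose, push and grip.
It fails at once if the plate is pressed down to its stop (over 18 mm of travel) (value of joint plate above 0.018 m).
It fails at once if the plate is pressed with something other than the pusher (value of joint plate above 0.004 m and z of pusher in the frame of plate_top above 0.015 m).
It fails at once if the spoon or the dipper is pulled up or knocked about (30 mm or more) (distance of any of spoon, dipper from where it was at the start of the episode above 0.03 m).
It fails at once if a bystander is moved by 30 mm or more, or knocked over (distance of any of mill, ramekin, mug_a, mug_b, pasta_jar, cafetiere from where it was at the start of the episode above 0.03 m or angle between any of mill, ramekin, mug_a, mug_b, pasta_jar, cafetiere's own z axis and vertical above 0.4 rad).
It also fails if it takes over 54 s, if anything falls off the work surface, if the arm or the gripper's body presses on something with over 40 N, if the wrist force passes 120 N, or if a joint passes its speed limit or range.

## Working session

There is one attempt and no reset: what is moved stays moved. The work goes in short steps, Python scripts to look and compute and a tool call to move; the robot and the scene stay as the last step left them, time stands still between calls to the robot, and variables do not carry over. Pictures are saved under pics/ and viewed, and the job is handed in when it is done.

Besides the shell and the picture viewer there is one more tool, called after "Call:" in YAML: its name, and indented under it one key for each argument. carry_out: Moves the arm, as the interface text tells. Its arguments: {"type":"object","properties":{"increments":{"type":"array"},"squeeze":{"type":"number"}},"required":["increments"]}

```bash
mkdir -p pics; ls; python3 - <<'E'
from workcell import sensors, vision
import cv2
print(sensors.get_obs())
for n in ["scene","side","wrist"]:
    im=vision.camera(n); cv2.imwrite(f"pics/{n}0.png",im[:,:,::-1]); print(n,vision.calibration(n))
E
```

```text
pics
{'time': 0.0, 'q': array([ 6.41142567e+01,  5.01085693e+00,  1.00317045e+01,  9.50997026e+01,
       -3.94650116e-04,  8.99998109e+01]), 'qd': array([-0.0140446 , -0.03774769,  0.01098375, -0.04583401,  0.12355402,
        0.01335621]), 'joint_efforts': array([ 3.22715736e-03, -5.20387137e+01,  4.64804757e+01,  1.62244641e-02,
        2.57454549e-04,  1.46391648e-05]), 'ee_pos': array([0.24001158, 0.49459302, 0.23056078]), 'tcp_rot': array([-179.71344042,   89.92114396, -115.59899434]), 'wrist_force': array([-0.27397757,  0.1639781 , -0.67996327]), 'torque': array([ 0.03308827, -0.00217227,  0.07307786]), 'opening': 0.08551024967760627}
scene {'camera_matrix': array([[407.72213742,   0.        , 277.09248984],
       [  0.        , 407.72213742, 209.72229499],
       [  0.        ,   0.        ,   1.        ]]), 'extrinsics': array([[ 0.34750704,  0.93752194,  0.01707277, -0.1052157 ],
       [-0.76195278,  0.27172414,  0.58787239,  0.37933558],
       [ 0.54650418, -0.21729843,  0.8087735 , -1.38657888],
       [ 0.        ,  0.        ,  0.        ,  1.        ]])}
side {'came
[... 256 characters left out ...]
85246, -0.67789043,  0.65600191, -0.34149484],
       [-0.29357253,  0.58666207,  0.75474684, -0.9770584 ],
       [ 0.        ,  0.        ,  0.        ,  1.        ]])}
wrist {'camera_matrix': array([[312.9587651 ,   0.        , 281.93794398],
       [  0.        , 312.9587651 , 209.55648128],
       [  0.        ,   0.        ,   1.        ]]), 'mount': array([[-4.11319111e-04,  3.03326119e-01, -9.52886718e-01,
        -1.43271499e-01],
       [ 2.46578399e-04,  9.52886800e-01,  3.03326039e-01,
         7.90533937e-02],
       [ 9.99999885e-01, -1.10197484e-04, -4.66734221e-04,
         5.49645268e-04],
       [ 0.00000000e+00,  0.00000000e+00,  0.00000000e+00,
         1.00000000e+00]])}
```

View pics/scene0.png

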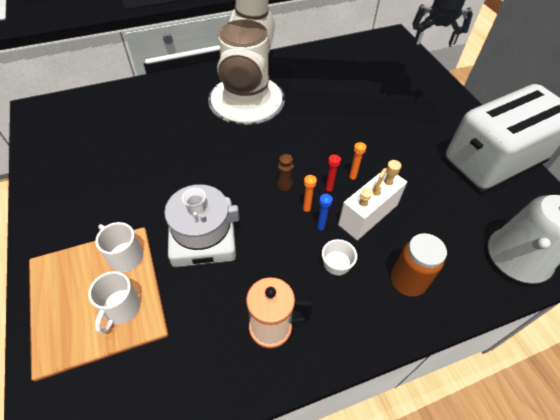

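View pics/side0.png

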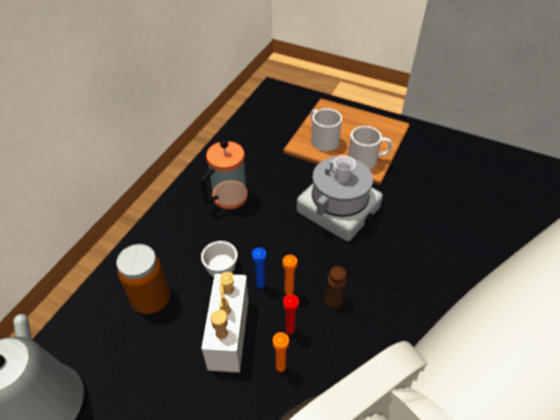

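View pics/wrist0.png

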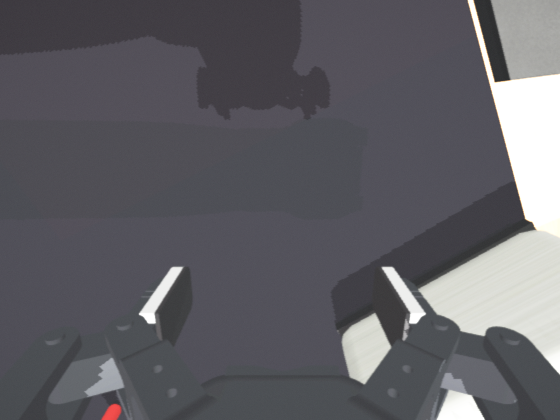

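The scene view shows the processor at about (200,220) and the caddy at (373,203). The utensil tops are at about (366,197), (380,182) and (393,168). I'll enlarge both views to tell the knob from the dipper.

```bash
python3 - <<'E'
import cv2, numpy as np
a=cv2.imread("pics/scene0.png"); b=cv2.imread("pics/side0.png")
def crop(im,x0,y0,w,h,s): return cv2.resize(im[y0:y0+h,x0:x0+w],None,fx=s,fy=s,interpolation=cv2.INTER_CUBIC)
cv2.imwrite("pics/z1.png",np.hstack([crop(a,335,150,80,100,5),crop(b,190,260,80,100,5)]))
cv2.imwrite("pics/z2.png",np.hstack([crop(a,155,175,100,100,4),crop(b,290,145,100,100,4)]))
E
```

```text
(no output)
```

View pics/z1.png

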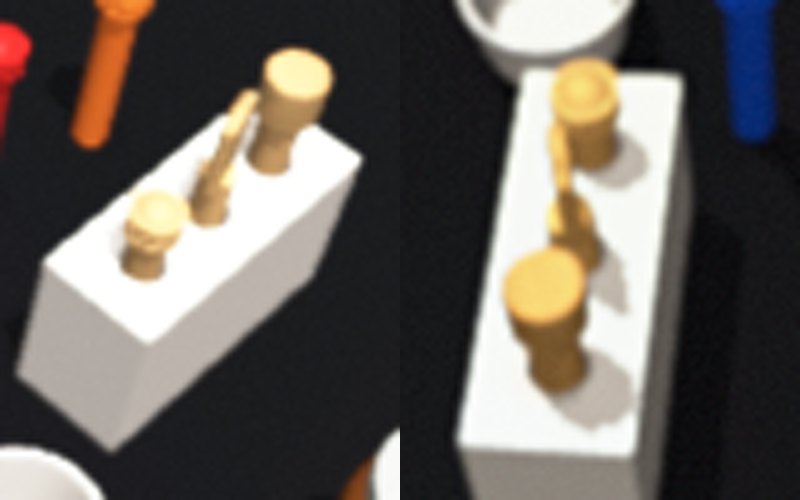

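View pics/z2.png

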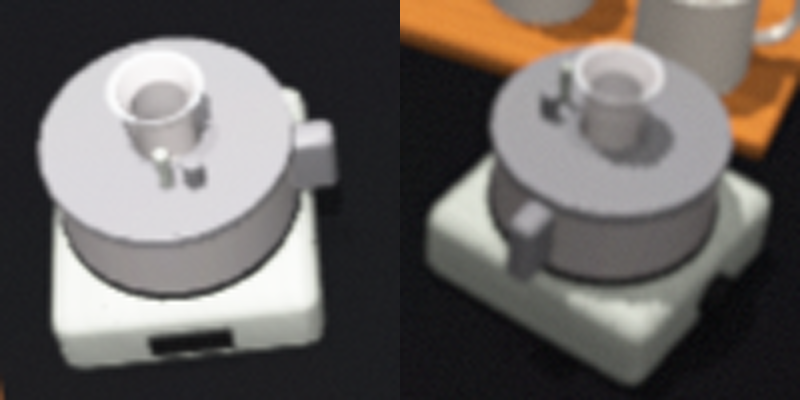

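Scene: the pusher (wide flat knob) is in the socket nearest the toaster, and the dipper is at the other end. In side it is the lower one, with its knob top at about (219,317). I'll triangulate the knob top, the socket, the tube mouth and the others.

```bash
cat > h.py <<'E'
import numpy as np, cv2
from workcell import sensors, vision
from scipy.spatial.transform import Rotation as R
def cam(name,obs=None):
    c=vision.calibration(name); K=np.array(c["camera_matrix"])
    if name=="wrist":
        T=np.eye(4); T[:3,:3]=R.from_euler('xyz',obs["tcp_rot"],degrees=True).as_matrix(); T[:3,3]=obs["ee_pos"]
        C=T@np.array(c["mount"])
    else: C=np.linalg.inv(np.array(c["extrinsics"]))
    return K,C
def ray(kc,uv):
    K,C=kc
    d=np.linalg.inv(K)@np.array([uv[0],uv[1],1.]); d=C[:3,:3]@(d*[1,-1,-1])
    return C[:3,3],d/np.linalg.norm(d)
def plane(kc,uv,z):
    o,d=ray(kc,uv); return o+d*(z-o[2])/d[2]
def tri(*r):
    A=np.zeros((3,3));b=np.zeros(3)
    for o,d in r:
        P=np.eye(3)-np.outer(d,d);A+=P;b+=P@o
    x=np.linalg.solve(A,b)
    return x,[1e3*np.linalg.norm((np.eye(3)-np.outer(d,d))@(x-o)) for o,d in r]
def proj(kc,p):
    K,C=kc; q=C[:3,:3].T@(np.array(p)-C[:3,3]); q=K@(q*[1,-1,-1]); return q[:2]/q[2]
E
python3 - <<'E'
from h import *
np.set_printoptions(precision=4,suppress=True)
S,D=cam("scene"),cam("side")
def zs(u,v,x0,y0,s,off=0): return ((u-off+.5)/s-.5+x0,(v+.5)/s-.5+y0)
def s1(u,v): return zs(u,v,335,150,5)
def d1(u,v): return zs(u,v,190,260,5,400)
def s2(u,v): return zs(u,v,155,175,4)
def d2(u,v): return zs(u,v,290,145,4,400)
def both(n,a,b,z):
    print(n,tri(ray(S,a),ray(D,b)),plane(S,a,z),plane(D,b,z))
both("knobtop",s1(298,74),d1(545,287),.165)
both("mouth",s2(156,91),d2(618,77),.170)
both("pin",s2(160,153),d2(567,70),.155)
both("post",s2(193,172),d2(549,100),.145)
both("dipper top",s1(157,212),d1(586,90),.145)
print("spoontop",plane(S,s1(250,92),.175), plane(D,d1(558,125),.175))
for p in [(45,262),(150,343),(362,157)]: print("cad S",plane(S,s1(*p),.1))
for p in [(522,72),(683,73),(637,455),(458,444)]: print("cad D",plane(D,d1(*p),.1))
print("lens",[c[1][:3,3] for c in (S,D)])
for n,uv,z in [("mill",(286,160),.122),("ramekin",(339,255),.045),("red",(334,160),.1),("or1",(310,182),.1),("or2",(360,149),.1),("blue",(326,200),.1),("jar",(425,251),.15),("caf",(271,300),.17)]: print(n,plane(S,uv,z))
E
```

```text
knobtop (array([0.5516, 0.2103, 0.162 ]), [np.float64(0.7941866820965764), np.float64(0.7941866820967948)]) [0.5544 0.2087 0.165 ] [0.5499 0.2111 0.165 ]
mouth (array([ 0.4902, -0.2747,  0.1649]), [np.float64(0.148638916478747), np.float64(0.1486389164788242)]) [ 0.4945 -0.2749  0.17  ] [ 0.4886 -0.2696  0.17  ]
pin (array([ 0.524 , -0.2818,  0.1514]), [np.float64(0.7548371156190539), np.float64(0.7548371156190881)]) [ 0.526  -0.2824  0.155 ] [ 0.5232 -0.2773  0.155 ]
post (array([ 0.5299, -0.2676,  0.135 ]), [np.float64(0.45602189876743426), np.float64(0.4560218987674272)]) [ 0.5376 -0.2678  0.145 ] [ 0.5263 -0.2581  0.145 ]
dipper top (array([0.5909, 0.1168, 0.1394]), [np.float64(0.940829018383368), np.float64(0.9408290183834679)]) [0.5952 0.1143 0.145 ] [0.5879 0.1191 0.145 ]
spoontop [0.5641 0.1741 0.175 ] [0.5774 0.1536 0.175 ]
cad S [0.5757 0.0722 0.1   ]
cad S [0.6368 0.0985 0.1   ]
cad S [0.5693 0.2563 0.1   ]
cad D [0.6354 0.0994 0.1   ]
cad D [0.5733 0.0695 0.1   ]
cad D [0.5058 0.229  0.1   ]
cad D [0.5693 0.2553 0.1   ]
lens [array([ 1.0834, -0.3057,  0.9002]), array([0.2556, 0.5538, 0.9635])]
mill [ 0.4159 -0.0195  0.122 ]
ramekin [0.6819 0.0176 0.045 ]
red [0.4397 0.1096 0.1   ]
or1 [0.4887 0.019  0.1   ]
or2 [0.4263 0.1942 0.1   ]
blue [0.5554 0.0337 0.1   ]
jar [0.7846 0.1554 0.15  ]
caf [ 0.7856 -0.1945  0.17  ]
```

The knob centre is near (0.552, 0.210), which agrees with the socket found from the caddy corners (0.5516, 0.2093). The tube mouth is near (0.490, -0.273). The jaws will open along caddy x to clear the spoon. Next I'll work out the increments.

```bash
cat >> h.py <<'E'
np.set_printoptions(precision=2,suppress=True)
def togo(target,jaw=None,o=None):
    o=o or sensors.get_obs(); M=R.from_euler('xyz',o["tcp_rot"],degrees=True).as_matrix()
    print("t",o["time"],"pos",o["ee_pos"]*1e3,"F",o["wrist_force"],"open",o["opening"]*1e3)
    print("tool axes\n",M.T)
    print("tool shift mm",1e3*M.T@(np.array(target)-o["ee_pos"]))
    if jaw is not None:
        z=M[:,2]; j=np.array(jaw)/np.linalg.norm(jaw)
        for s in (1,-1):
            # turn about tool x bringing z to s*j
            jt=M.T@(s*j); print("turn x",np.degrees(np.arctan2(-jt[1],jt[2])))
E
python3 - <<'E'
from h import *
togo([.552,.21,.26],[.917,.398,0])
print(sensors.get_obs()["q"])
S=cam("scene")
for uv in [(475,175),(460,130),(480,182)]: print(plane(S,uv,.2),plane(S,uv,0.))
E
```

```text
t 0.15 pos [240.05 494.67 230.75] F [-0.23 -0.6   0.5 ] open 85.99263088107104
tool axes
 [[-0.   -0.   -1.  ]
 [-0.9   0.44 -0.  ]
 [ 0.44  0.9  -0.  ]]
tool shift mm [ -29.13 -404.92 -119.96]
turn x 40.65451452300109
turn x -139.34548547699893
[64.11  5.   10.05 95.1  -0.   90.  ]
[0.67 0.34 0.2 ] [0.55 0.53 0.  ]
[0.53 0.4  0.2 ] [0.38 0.6  0.  ]
[0.69 0.34 0.2 ] [0.58 0.53 0.  ]
```

Call:
carry_out:
  increments:
    - [0, 0, 0, -30, 0, 0, 100]
    - [0, 0, 0, -30, 0, 0, 100]
    - [10.2, 0, 0, 0, 0, 0, 100]
    - [10.2, 0, 0, 0, 0, 0, 100]
    - [10.2, 0, 0, 0, 0, 0, 100]
    - [10.1, 0, 0, 0, 0, 0, 100]
    - [0, 0, 0, 0, 0, 0, 100]

```text
time: 1.02
ee_pos: [0.2401, 0.4948, 0.291]
tcp_rot: [-144.7, 90.0, -121.2]
wrist_force: [-0.3, -0.2, -0.9]
opening: 0.0855
```

```bash
python3 -c "
from h import *
togo([.552,.21,.29],[.917,.398,0]);print(sensors.get_obs()['q'])"
```

```text
t 1.025 pos [240.09 494.78 291.04] F [-0.31 -0.15 -0.88] open 85.50997802281466
tool axes
 [[-0.   -0.   -1.  ]
 [-0.4   0.92 -0.  ]
 [ 0.92  0.4  -0.  ]]
tool shift mm [   1.08 -385.49  172.59]
turn x 0.02175613447483174
turn x -179.97824386552517
[ 64.11   6.87  18.87 102.03   0.   130.63]
```

Call:
carry_out:
  increments:
    - [0, 0, 0, 0, -38, 17, 100]
    - [0, 0, 0, 0, -38, 17, 100]
    - [0, 0, 0, 0, -38, 17, 100]
    - [0, 0, 0, 0, -38, 17, 100]
    - [0, 0, 0, 0, -38, 17, 100]
    - [0, 0, 0, 0, -38, 17, 100]
    - [0, 0, 0, 0, -38, 17, 100]
    - [0, 0, 0, 0, -38, 17, 100]
    - [0, 0, 0, 0, -38, 17, 100]
    - [0, 0, 0, 0, -43.5, 19.5, 100]
    - [0, 0, 0, 0, 0, 0, 100]
    - [0, 0, 0, 0, 0, 0, 100]

```text
time: 2.52
ee_pos: [0.5515, 0.2096, 0.291]
tcp_rot: [159.4, 90.0, -177.1]
wrist_force: [-0.9, 0.2, 0.5]
opening: 0.0852
```

```bash
python3 -c "
from h import *
togo([.552,.21,.131],[.917,.398,0]);o=sensors.get_obs();print(o['q'])
cv2.imwrite('pics/w1.png',vision.camera('wrist')[:,:,::-1])
W=cam('wrist',o)
for p in ([.552,.21,.165],[.5516,.2093,.1],[.552,.21,.15]): print(proj(W,p))
"
```

```text
t 2.525 pos [551.46 209.6  291.04] F [-0.93  0.23  0.45] open 85.17785600165365
tool axes
 [[-0.   -0.   -1.  ]
 [-0.4   0.92  0.  ]
 [ 0.92  0.4  -0.  ]]
tool shift mm [160.04   0.11   0.76]
turn x 0.07468668532274927
turn x -179.92531331467725
[ 20.81  12.71  25.56 102.88   0.01  87.27]
[283.21 202.44]
[282.42 186.16]
[283.15 197.96]
```

View pics/w1.png

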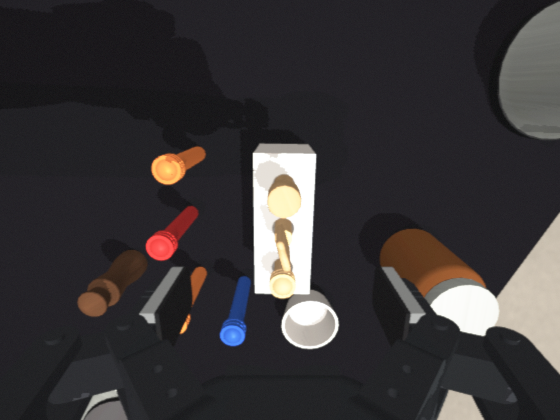

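The knob top is at (284.5,203) in the wrist view; I predicted (283,202), so the aim is good to about 1 mm. I'll go down and grip.

Call:
carry_out:
  increments:
    - [0, 0, 0, 30, 0, 0.5, 100]
    - [0, 0, 0, 30, 0, 0, 100]
    - [0, 0, 0, 30, 0, 0, 100]
    - [0, 0, 0, 30, 0, 0, 100]
    - [0, 0, 0, 25, 0, 0, 100]
    - [0, 0, 0, 15, 0, 0, 100]
    - [0, 0, 0, 0, 0, 0, 100]

```text
time: 3.45
ee_pos: [0.5513, 0.2102, 0.1308]
tcp_rot: [176.2, 89.9, -160.3]
wrist_force: [0.1, -0.2, -0.1]
opening: 0.0857
```

Call:
carry_out:
  increments:
    - [0, 0, 0, 0, 0, 0, 25]
    - [0, 0, 0, 0, 0, 0, 25]
    - [0, 0, 0, 0, 0, 0, 25]
    - [0, 0, 0, 0, 0, 0, 25]
    - [0, 0, 0, 0, 0, 0, 25]
    - [0, 0, 0, 0, 0, 0, 25]
    - [0, 0, 0, 0, 0, 0, 25]
    - [0, 0, 0, 0, 0, 0, 25]
  squeeze: 60

```text
time: 4.45
ee_pos: [0.5524, 0.2099, 0.1322]
tcp_rot: [-2.5, 89.9, 20.9]
wrist_force: [0.0, 0.6, 5.8]
opening: 0.0304
```

```bash
python3 -c "
from h import *
togo([.552,.21,.131],[.917,.398,0])
cv2.imwrite('pics/w2.png',vision.camera('wrist')[:,:,::-1])
"
```

```text
t 4.45 pos [552.45 209.9  132.17] F [0.02 0.64 5.82] open 30.438451711097585
tool axes
 [[ 0.    0.   -1.  ]
 [-0.4   0.92 -0.  ]
 [ 0.92  0.4   0.  ]]
tool shift mm [ 1.17  0.27 -0.37]
turn x -0.052069742748045586
turn x 179.94793025725195
```

View pics/w2.png

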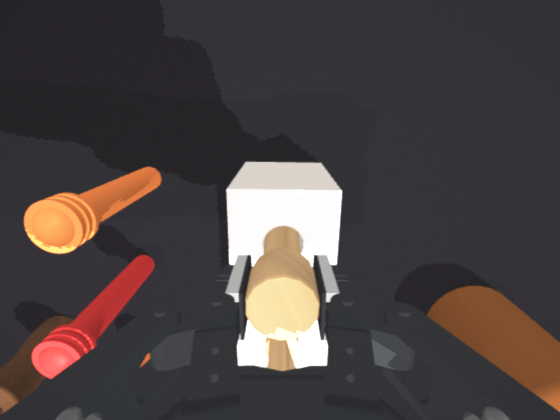

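Gripped at a 30 mm opening; the wrist view shows the knob centred between the pads at (282,295). Lifting straight up.

Call:
carry_out:
  increments:
    - [0, 0, 0, -10, 0, 0, 10]
    - [0, 0, 0, -18, 0, 0, 10]
    - [0, 0, 0, -20, 0, 0, 10]
    - [0, 0, 0, -20, 0, 0, 10]
    - [0, 0, 0, -20, 0, 0, 10]
    - [0, 0, 0, -20, 0, 0, 10]
    - [0, 0, 0, -20, 0, 0, 10]
    - [0, 0, 0, -20, 0, 0, 10]
    - [0, 0, 0, -20, 0, 0, 10]
    - [0, 0, 0, -20, 0, 0, 10]
    - [0, 0, 0, 0, 0, 0, 10]
  squeeze: 60

```text
time: 5.88
ee_pos: [0.5524, 0.2099, 0.3215]
tcp_rot: [-3.0, 89.8, 20.5]
wrist_force: [-0.0, 0.1, -1.7]
opening: 0.0309
```

```bash
python3 -c "
from h import *
togo([.491,-.2735,.32])
o=sensors.get_obs();print(o['q'])
for n in ['scene','side','wrist']: cv2.imwrite(f'pics/{n}3.png',vision.camera(n)[:,:,::-1])
S,D,W=cam('scene'),cam('side'),cam('wrist',o)
p=o['ee_pos']; 
for dz in (.034,-.116): print(proj(S,p+[0,0,dz]),proj(D,p+[0,0,dz]),proj(W,p+[0,0,dz]))
"
```

```text
t 5.875 pos [552.39 209.9  321.47] F [-0.    0.1  -1.71] open 30.940154755644446
tool axes
 [[ 0.    0.   -1.  ]
 [-0.4   0.92 -0.  ]
 [ 0.92  0.4   0.  ]]
tool shift mm [   0.75 -419.22 -248.41]
[ 20.81  14.19  30.87 106.5   -0.    87.4 ]
[417.19 101.14] [205.77 255.4 ] [283.21 312.77]
[398.48 152.1 ] [215.55 304.78] [281.98 205.81]
```

View pics/scene3.png

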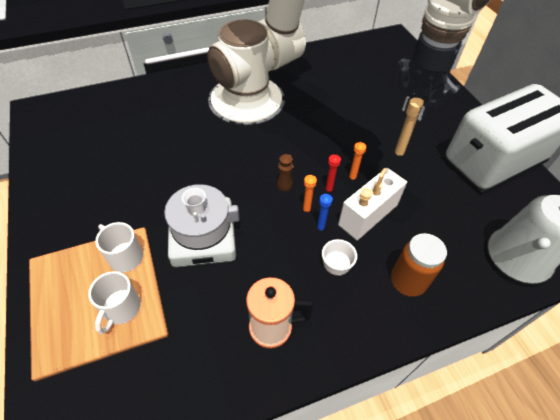

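View pics/side3.png

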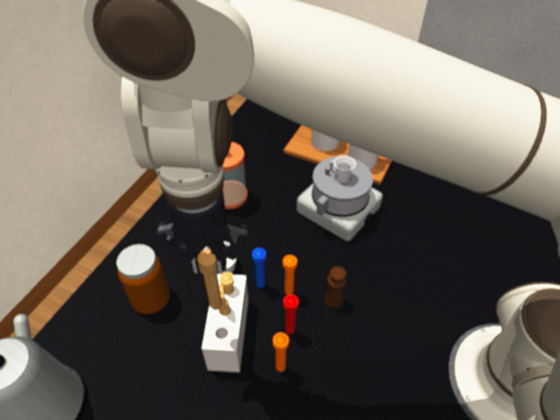

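View pics/wrist3.png

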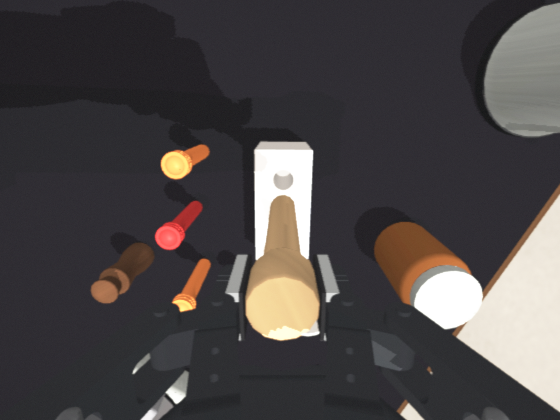

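The pusher is out. The other two utensils stay put, and the arm now blocks part of the side view. I'll zoom in to measure the foot offset.

```bash
python3 -c "
import cv2,numpy as np
def crop(n,x0,y0,w,h,s): return cv2.resize(cv2.imread(f'pics/{n}3.png')[y0:y0+h,x0:x0+w],None,fx=s,fy=s,interpolation=cv2.INTER_CUBIC)
cv2.imwrite('pics/z3.png',np.hstack([crop('scene',385,90,45,75,6),crop('side',190,240,40,75,6),crop('wrist',240,180,45*2,150,3)]))"
```

```text
(no output)
```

View pics/z3.png

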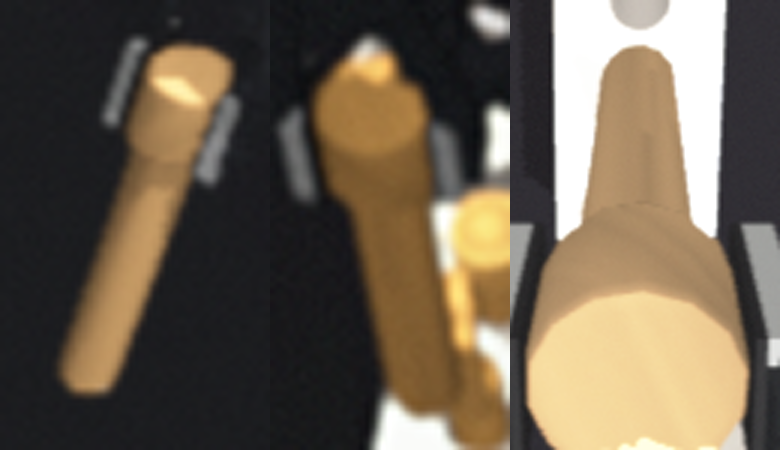

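```bash
python3 -c "
from h import *
S,D=cam('scene'),cam('side')
x,e=tri(ray(S,(399.4,153.1)),ray(D,(215.5,305.7)));print(x*1e3,e)
f=lambda u,v:((u+.5)/6-.5,(v+.5)/6-.5)
a=f(188,70);b=f(372-270,110)
x,e=tri(ray(S,(385+a[0],90+a[1])),ray(D,(190+b[0],240+b[1])));print(x*1e3,e)
"
```

```text
[553.28 211.29 203.06] [np.float64(1.1782717044521818), np.float64(1.1782717044522408)]
[549.52 210.89 352.29] [np.float64(1.0568441462522458), np.float64(1.0568441462521698)]
```

Call:
carry_out:
  increments:
    - [0, 0, 0, 0, -17, -10, 10]
    - [0, 0, 0, 0, -34, -20, 10]
    - [0, 0, 0, 0, -40, -24, 10]
    - [0, 0, 0, 0, -45, -27, 10]
    - [0, 0, 0, 0, -45, -27, 10]
    - [0, 0, 0, 0, -45, -27, 10]
    - [0, 0, 0, 0, -45, -27, 10]
    - [0, 0, 0, 0, -45, -26, 10]
    - [0, 0, 0, 0, -40, -24, 10]
    - [0, 0, 0, 0, -34, -20, 10]
    - [0, 0, 0, 0, -20, -11, 10]
    - [0, 0, 0, 0, -9, -5, 10]

```text
time: 7.52
ee_pos: [0.4899, -0.2747, 0.3187]
tcp_rot: [134.7, 89.9, 158.0]
wrist_force: [0.6, 1.2, -1.1]
opening: 0.0304
```

```bash
python3 -c "
from h import *
togo([.491,-.2735,.32])
o=sensors.get_obs();print(o['q'])
for n in ['scene','side','wrist']: cv2.imwrite(f'pics/{n}4.png',vision.camera(n)[:,:,::-1])
def crop(n,x0,y0,w,h,s): return cv2.resize(cv2.imread(f'pics/{n}4.png')[y0:y0+h,x0:x0+w],None,fx=s,fy=s,interpolation=cv2.INTER_CUBIC)
cv2.imwrite('pics/z4.png',np.hstack([crop('scene',150,120,80,120,5),crop('side',310,80,80,120,5)]))
S,D,W=cam('scene'),cam('side'),cam('wrist',o)
p=o['ee_pos']; q=p.copy();q[2]=.17
for a in (p-[0,0,.116],q): print(proj(S,a),proj(D,a),proj(W,a))
"
```

```text
t 7.525 pos [ 489.89 -274.7   318.68] F [ 0.63  1.22 -1.1 ] open 30.42426117502555
tool axes
 [[-0.    0.   -1.  ]
 [-0.4   0.92  0.  ]
 [ 0.92  0.4  -0.  ]]
tool shift mm [-1.32  0.66  1.49]
[-29.28   9.88  25.46 105.64  -0.01  37.42]
[190.99 186.69] [345.81 152.16] [282.51 205.93]
[193.21 195.85] [344.4 162.4] [282.47 196.07]
```

View pics/z4.png

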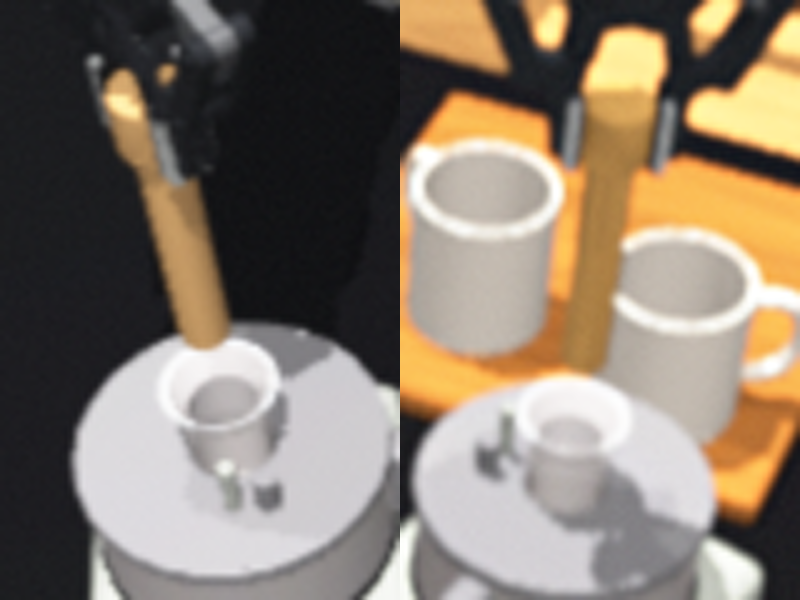

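View pics/wrist4.png

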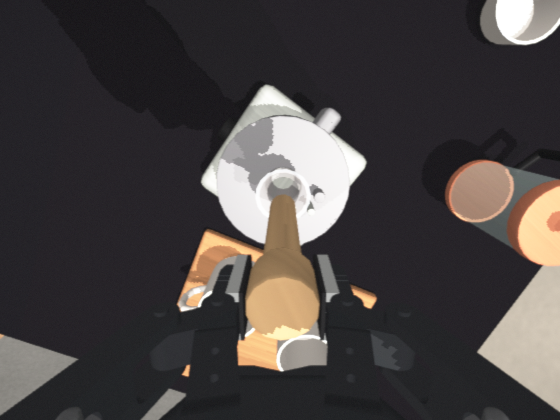

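```bash
python3 -c "
import cv2,numpy as np
def crop(n,x0,y0,w,h,s): return cv2.resize(cv2.imread(f'pics/{n}.png')[y0:y0+h,x0:x0+w],None,fx=s,fy=s,interpolation=cv2.INTER_CUBIC)
cv2.imwrite('pics/z5.png',crop('wrist4',240,150,100,80,8))"
```

```text
(no output)
```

View pics/z5.png

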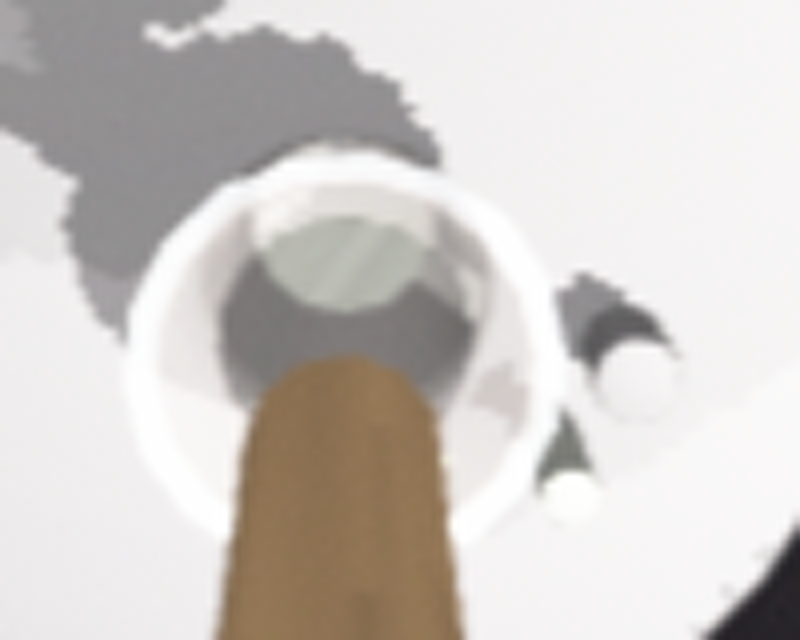

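The rim centre in the wrist view is at (282.3,194.5), and the foot lies within about 1–2 mm of it. I'll nudge +1.5 mm along tool y and lower into the flare.

Call:
carry_out:
  increments:
    - [0, 0, 0, 0, 1.5, 0, 10]
    - [0, 0, 0, 10, 0, 0, 10]
    - [0, 0, 0, 10, 0, 0, 10]
    - [0, 0, 0, 10, 0, 0, 10]
    - [0, 0, 0, 8, 0, 0, 10]
    - [0, 0, 0, 8, 0, 0, 10]
    - [0, 0, 0, 0, 0, 0, 10]
    - [0, 0, 0, 0, 0, 0, 10]

```text
time: 8.68
ee_pos: [0.4904, -0.2719, 0.2736]
tcp_rot: [-54.9, 90.0, -31.5]
wrist_force: [0.2, -0.4, -0.9]
opening: 0.0307
```

```bash
cat > look.py <<'E'
import sys
from h import *
k=sys.argv[1]
o=sensors.get_obs(); print(o['time'],o['ee_pos']*1e3,o['wrist_force'],o['torque'],o['opening']*1e3)
I={n:vision.camera(n)[:,:,::-1] for n in ['scene','side','wrist']}
def crop(n,x0,y0,w,h,s): return cv2.resize(I[n][y0:y0+h,x0:x0+w],None,fx=s,fy=s,interpolation=cv2.INTER_CUBIC)
cv2.imwrite(f'pics/l{k}.png',np.hstack([crop('scene',165,150,60,80,5),crop('side',320,110,50,80,5),crop('wrist',255,165,50,80,5)]))
o=sensors.get_obs(); print(o['wrist_force'])
E
python3 look.py 1
```

```text
8.675 [ 490.41 -271.93  273.59] [ 0.16 -0.35 -0.94] [-0.    0.02 -0.02] 30.69907989356179
[-0.53  0.03 -0.59]
```

View pics/l1.png

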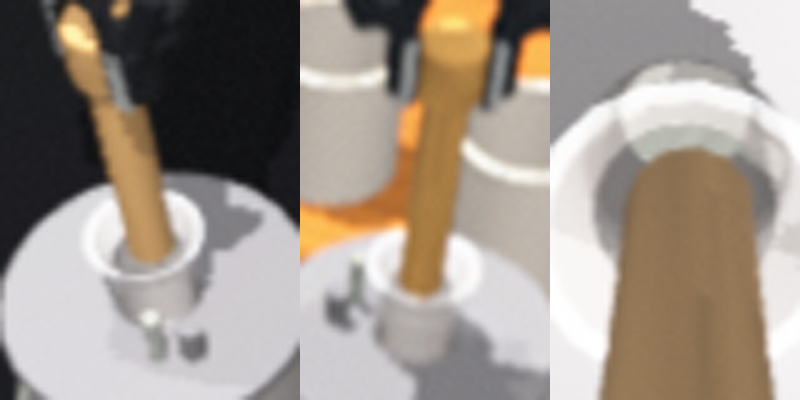

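No contact force, and the shaft sits about centrally in the bore in all three views. I'll lower it to just above the plate.

Call:
carry_out:
  increments:
    - [0, 0, 0, 8, 0.5, 0, 10]
    - [0, 0, 0, 10, 0, 0, 10]
    - [0, 0, 0, 10, 0, 0, 10]
    - [0, 0, 0, 10, 0, 0, 10]
    - [0, 0, 0, 10, 0, 0, 10]
    - [0, 0, 0, 8, 0, 0, 10]
    - [0, 0, 0, 5, 0, 0, 10]
    - [0, 0, 0, 0, 0, 0, 10]
    - [0, 0, 0, 0, 0, 0, 10]

```text
time: 9.95
ee_pos: [0.4903, -0.2715, 0.2127]
tcp_rot: [-55.2, 90.0, -31.8]
wrist_force: [-0.4, 0.1, -0.8]
opening: 0.0305
```

```bash
python3 look.py 2
```

```text
9.95 [ 490.28 -271.46  212.66] [-0.43  0.15 -0.82] [-0.04  0.01  0.06] 30.520543747459875
[-0.32 -0.12 -0.94]
```

View pics/l2.png

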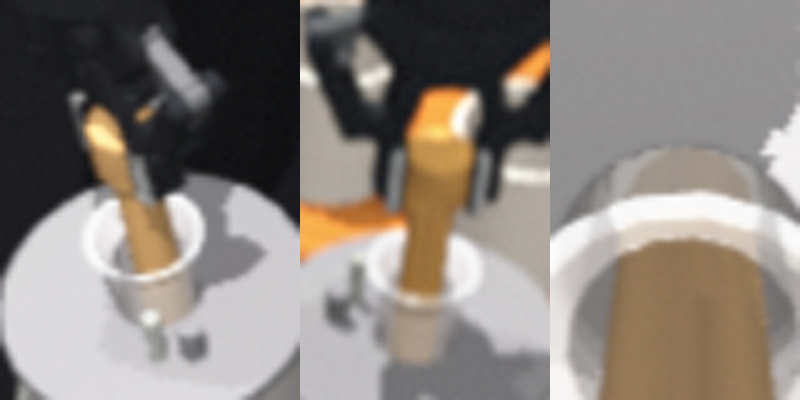

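Call:
carry_out:
  increments:
    - [0, 0, 0, 3, 0, 0, 10]
    - [0, 0, 0, 3, 0, 0, 10]
    - [0, 0, 0, 2, 0, 0, 10]
    - [0, 0, 0, 0, 0, 0, 10]
    - [0, 0, 0, 0, 0, 0, 10]

```text
time: 10.72
ee_pos: [0.4902, -0.2714, 0.2043]
tcp_rot: [-41.8, 90.0, -18.4]
wrist_force: [0.2, -0.0, 0.2]
opening: 0.0306
```

Call:
carry_out:
  increments:
    - [0, 0, 0, 2, 0, 0, 10]
    - [0, 0, 0, 0, 0, 0, 10]
    - [0, 0, 0, 0, 0, 0, 10]

```text
time: 11.1
ee_pos: [0.4902, -0.2714, 0.2023]
tcp_rot: [138.6, 90.0, 162.0]
wrist_force: [0.3, -0.3, -0.4]
opening: 0.0304
```

Call:
carry_out:
  increments:
    - [0, 0, 0, 2, 0, 0, 10]
    - [0, 0, 0, 0, 0, 0, 10]
    - [0, 0, 0, 0, 0, 0, 10]

```text
time: 11.48
ee_pos: [0.4902, -0.2715, 0.2005]
tcp_rot: [-62.2, 90.0, -38.8]
wrist_force: [-1.1, 0.2, 1.9]
opening: 0.0307
```

Call:
carry_out:
  increments:
    - [0, 0, 0, 2, 0, 0, 10]
    - [0, 0, 0, 0, 0, 0, 10]
    - [0, 0, 0, 0, 0, 0, 10]

```text
time: 11.85
ee_pos: [0.4902, -0.2714, 0.1984]
tcp_rot: [-59.2, 90.0, -35.8]
wrist_force: [-0.7, 0.1, 3.7]
opening: 0.0306
```

Contact came at TCP z of about 0.201, as predicted. I'll press further in steps.

Call:
carry_out:
  increments:
    - [0, 0, 0, 2, 0, 0, 10]
    - [0, 0, 0, 2, 0, 0, 10]
    - [0, 0, 0, 0, 0, 0, 10]
    - [0, 0, 0, 0, 0, 0, 10]

```text
time: 12.35
ee_pos: [0.4902, -0.2714, 0.1944]
tcp_rot: [-54.1, 90.0, -30.7]
wrist_force: [-0.1, -0.1, 5.0]
opening: 0.0304
```

Call:
carry_out:
  increments:
    - [0, 0, 0, 2, 0, 0, 10]
    - [0, 0, 0, 1, 0, 0, 10]
    - [0, 0, 0, 0, 0, 0, 10]
    - [0, 0, 0, 0, 0, 0, 10]

```text
time: 12.85
ee_pos: [0.4902, -0.2714, 0.1913]
tcp_rot: [-55.9, 90.0, -32.5]
wrist_force: [-0.5, 0.4, 5.6]
opening: 0.0307
```

```bash
sed -i "s/crop('wrist',255,165,50,80,5)/crop('wrist',255,150,50,80,5)/" look.py; python3 look.py 3; python3 - <<'E'
from h import *
S,D=cam("scene"),cam("side")
for z in (.155,.145,.135): print(proj(S,[.524,-.2818,z]),proj(D,[.524,-.2818,z]))
im=vision.camera("wrist"); cv2.imwrite("pics/w5.png",im[:,:,::-1])
E
```

```text
12.85 [ 490.22 -271.44  191.35] [-0.47  0.44  5.6 ] [-0.06  0.24 -0.02] 30.656461803435548
[-1.14 -0.28  5.56]
[194.68 212.12] [331.77 160.9 ]
[195.33 214.7 ] [331.44 163.89]
[195.96 217.24] [331.12 166.84]
```

View pics/l3.png

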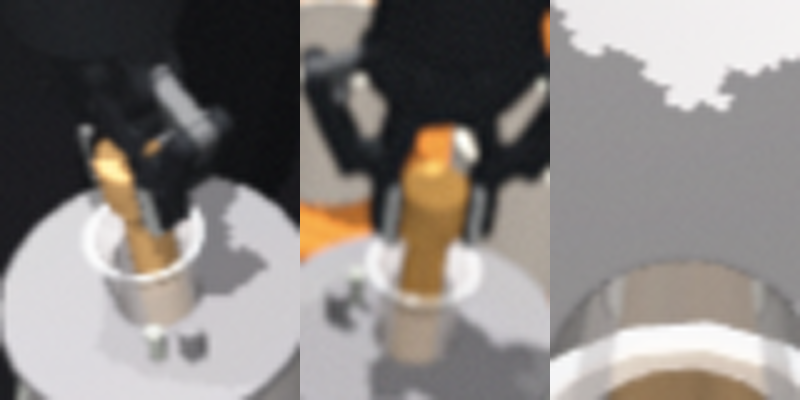

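View pics/w5.png

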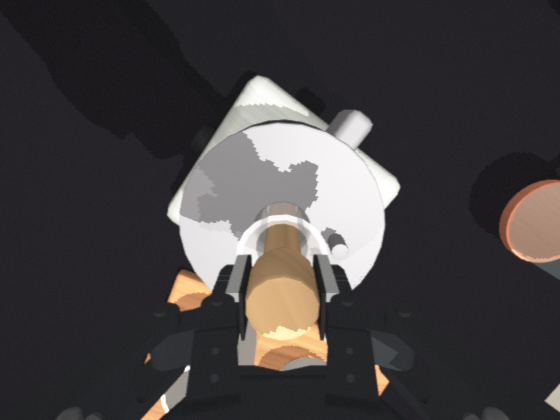

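The pin top dropped about 13 px in the 5x zoom (2.6 px) in the scene view, where 10 mm of travel predicts 2.6 px. In side it dropped about the same, roughly 9 mm. Net force is about 6.5 N, which matches half press. Now I'll hold for over 2 s.

Call:
carry_out:
  increments:
    - [0, 0, 0, 0, 0, 0, 10]
    - [0, 0, 0, 0, 0, 0, 10]
    - [0, 0, 0, 0, 0, 0, 10]
    - [0, 0, 0, 0, 0, 0, 10]
    - [0, 0, 0, 0, 0, 0, 10]
    - [0, 0, 0, 0, 0, 0, 10]
    - [0, 0, 0, 0, 0, 0, 10]
    - [0, 0, 0, 0, 0, 0, 10]
    - [0, 0, 0, 0, 0, 0, 10]
    - [0, 0, 0, 0, 0, 0, 10]
    - [0, 0, 0, 0, 0, 0, 10]
    - [0, 0, 0, 0, 0, 0, 10]

```text
time: 14.55
ee_pos: [0.4902, -0.2714, 0.1914]
tcp_rot: [-44.6, 90.0, -21.1]
wrist_force: [-0.2, 0.0, 4.9]
opening: 0.0308
```

Call:
carry_out:
  increments:
    - [0, 0, 0, 0, 0, 0, 10]
    - [0, 0, 0, 0, 0, 0, 10]
    - [0, 0, 0, 0, 0, 0, 10]
    - [0, 0, 0, 0, 0, 0, 10]
    - [0, 0, 0, 0, 0, 0, 10]
    - [0, 0, 0, 0, 0, 0, 10]
    - [0, 0, 0, 0, 0, 0, 10]
    - [0, 0, 0, 0, 0, 0, 10]
    - [0, 0, 0, 0, 0, 0, 10]
    - [0, 0, 0, 0, 0, 0, 10]

```text
time: 15.8
ee_pos: [0.4903, -0.2714, 0.1913]
tcp_rot: [-52.5, 90.0, -29.0]
wrist_force: [-0.2, -0.7, 5.1]
opening: 0.0309
```

```bash
python3 look.py 4; python3 - <<'E'
from h import *
cv2.imwrite("pics/s6.png",vision.camera("scene")[:,:,::-1])
E
```

```text
15.8 [ 490.25 -271.42  191.34] [-0.22 -0.72  5.09] [-0.04  0.17 -0.01] 30.89831415590202
[ 0.16 -1.3   5.25]
```

View pics/l4.png

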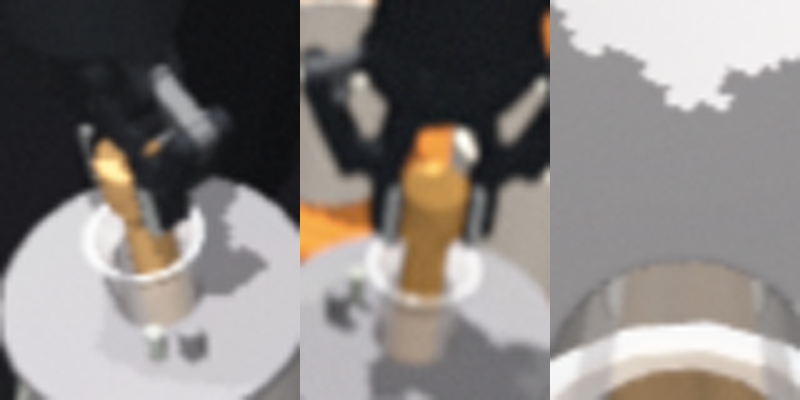

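View pics/s6.png

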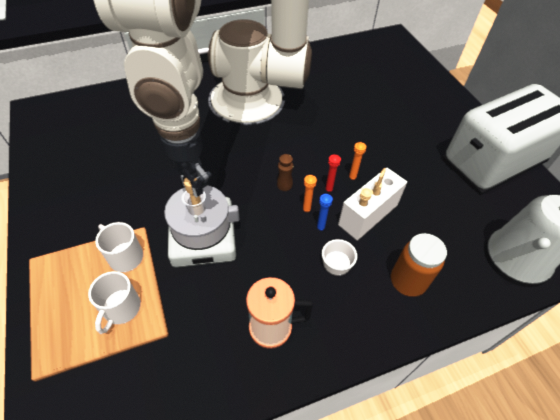

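The last pictures show the plate still held and all bystanders where they began. Force and pose are steady, so I'll hand in.

```bash
python3 -c "
from workcell import job_done
print(job_done())"
```

```text
the job is handed in; nothing more can be done
None
```

I pulled the pusher straight up out of the caddy and lowered it foot first into the feed tube. I pressed the plate about halfway, held it there for about 3 s, and handed in at about 16 s while still gripping and holding. No verdict was reported.

My last checks:
- **Depth:** the TCP was steady at z = 0.1913 m, about 10 mm below first contact.
- **Force:** the net spring force read 6.5 N when I reached that depth and about 6.0 N at the end, against 6.5 N nominal at half press. The sensor noise is about ±0.5 N, so the travel was roughly 8.5 to 10 mm.
- **Pin:** it dropped about 10 mm in the scene view and about 9 mm in the side view.
- **Grip and surroundings:** the grip held at a 31 mm opening. In the final scene view the spoon, dipper and bystanders stood where they began. By the TCP height, the fingertips were about 21 mm above the tube mouth.

The cameras disagreed by up to about 8 mm on the position of the tube mouth. I used a compromise and corrected it against close-up views. There was no sign of contact with the tube on the way down.

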